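# Pack the matching kiln prop into the firing-kit case and shut it

## Task

The firing-test kit still lacks its kiln prop: of the three loose props, pack the one with the same cross-section as the sample slice standing by the ticket pad. Tuck its near end under the case's fixed front strip against the sprung end plate and bring its far end down, so that it lies flat in its lane on the case floor between the plate and the back wall; then shut the lid fully. Keep the other two props out of the case and do not disturb the pots, jars and the wooden rib.

Things in the scene. Friction and masses are not known exactly. Their poses are not given: they have to be found in the camera images.
- kit_case: open plywood case, fixed to the bench, 162 mm long (x) x 139 mm wide (y) x 51 mm high; origin under its centre; x points from its front (robot side) to the hinge at its back, z up. Inside: x -73..73, y -61.5..61.5, floor at z 6, rim at z 51 mm (walls 8 mm). Two test tiles, 9 mm high, lie fixed at y 10..61 mm
- strip_edge (a point): middle of the lower back edge of the fixed strip, over the lane: case x -41, y -16, z 47 mm. The strip, 4 mm thick, full width, roofs the inside from x -73 to -41 mm, so the mouth is only 114 mm long and a prop must go in aslant (about 30 degrees), near end down under the strip, far end last
- seat (a point): where a prop's centre is when it lies home: case x 10.5, y -16, z 22 mm (16 over the floor), far end at the back wall, near end holding the end plate 9 mm back. Axes as the case. The lane is 38 mm wide along x, centred on y -16 mm, between two battens 5 mm wide, 7 mm high (x -30..70 mm)
- end_plate (a joint): travel in m of the sprung plate under the strip (aluminium, 36 mm wide, z 9..45 mm, centred on the lane): 0 out, grows as it is pushed to the case front (-x), stop at 0.024. At 0 its face is at case x -43 mm, only 116 mm from the back wall. Spring 3 N at 0 and 0.25 N more per mm
- lid (a joint): angle in rad of the plywood lid, hinged on the top of the back wall: 0 shut, 1.57 upright, stop at 2.1. 128 mm from hinge to front edge, 139 mm wide, 6 mm thick, plus a steel tab 46 mm wide, 14 mm beyond the edge. Stiff hinge: it stays where left and must be pushed all the way (1 to 2 N at the edge)
- lid_hinge (a point): centre of the lid's hinge line, on the lid's underside: case x 81, y 0, z 51 mm; axes as the case; the shut lid fills z 51..57 mm
- lid_edge (a point): middle of the lid's front edge, mid thickness, 128 mm from the hinge; its z is the normal of the lid's outer face (up when shut)
- ticket: white ticket pad on the bench in front of the case, 40 x 55 x 12 mm, fixed; the sample of the prop this kit needs stands next to it, 60 mm off centre to centre; origin under its centre
- prop_square: loose cream kiln prop, 125 mm long (its x) in an envelope 32 x 32 mm, plain square section, about 0.2 kg; the same whichever end or side; starts lying on the bench; origin at its centre
- prop_octagon: loose cream kiln prop, 125 mm long (its x) in an envelope 32 x 32 mm, octagonal section (two flats level, two upright as it lies), about 0.2 kg; the same whichever end or side; starts lying on the bench; origin at its centre
- prop_cross: loose cream kiln prop, 125 mm long (its x) in an envelope 32 x 32 mm, cross section (a square with an 8 x 8 mm step cut out of each corner, so each face is a 16 mm wide land), about 0.2 kg; the same whichever end or side; starts lying on the bench; origin at its centre
- sample_square: fixed sample slice of the same cream ware standing on end, 30 mm high, 32 mm wide, plain square section; the one beside the ticket shows the prop to pack, the other two stand near the front edge of the bench at the left; origin at its centre
- sample_octagon: fixed sample slice of the same cream ware standing on end, 30 mm high, 32 mm wide, octagonal section; the one beside the ticket shows the prop to pack, the other two stand near the front edge of the bench at the left; origin at its centre
- sample_cross: fixed sample slice of the same cream ware standing on end, 30 mm high, 32 mm wide, cross section; the one beside the ticket shows the prop to pack, the other two stand near the front edge of the bench at the left; origin at its centre
- pot_white: small white pot, 63 mm wide, 55 mm high; bystander; origin under its centre
- jar_red_cap: white glaze jar with red cap, 58 mm wide, 70 mm high; bystander; origin under its centre
- jar_emerald: green glaze jar with white cap, 50 mm wide, 56 mm high; bystander; origin under its centre
- rib: flat wooden throwing rib, 52 x 91 x 9 mm; bystander; origin under its centre
Not all that is in view belongs to the job. What is shaped like the sample_octagon but green or purple is not meant.

How it is judged:
By the outcome, as a careful person would: the job done as asked, in the order asked, and still so for the second after the job is handed in, with the robot touching nothing.
It also fails if it takes over 70 s, if anything falls off the work surface, if the arm or the gripper's body presses on something with over 40 N, if the wrist force passes 120 N, or if a joint passes its speed limit or range.

## Robot

A 6-joint arm with a two-finger parallel gripper is mounted at the origin on a cart in front of the work surface, level with it; the furniture and walls round the work are solid. World frame = base frame: x ahead of the robot, y to its left, z up, the work surface at z = 0. Lengths are in mm, angles in rad, forces in N, time in s.
With the tool pointing down it reaches from about 300 to 875 mm from the base axis. Payload 6.4 kg.
Tool frame: the origin (TCP) lies between the finger pads; the fingertips stand 11 mm ahead of it and the grasp point (between the pads) lies 8 mm behind it; z points along the fingers, y is the line along which they close (so a half turn about z gives the same grasp; the last joint's range is limited). The gripper opens to 85 mm and grips with 20 to 120 N. Pads are 22 mm wide; open, the fingers measure 114 mm over their backs; the gripper's body (76 mm by 85 mm) begins 54 mm behind the grasp point. The pads swing forward as they close: fully open they stand 13 mm farther back than shut.
Start: joints at [-1.377, 0.181, 1.607, -0, 1.354, -0.206], TCP at [223.827, -529.663, 242.288] pointing down, gripper open.
Joint ranges: [-2.99, 2.99], [-0.89, 2.07], [0.3, 2.58], [-1.14, 4.28], [0, 2.63], [-3.12, 3.12]. Speed limits (rad/s): [2.57, 2.57, 3.01, 3.14, 3.14, 3.14].

## Interface

Orientations are given as a unit quaternion [w, x, y, z].
In Python, from rig import get_obs, capture, camera_info, close_job gives the robot as it stands.
- The arm moves only by the tool carry_out, never from a script. Its argument "series" is a list of rows, each a list of 7 numbers: the turn, a rotation vector about the tool's x, y, z in units of 5 degrees (1.0 is 5 degrees), then the shift along the tool's x, y, z in units of 40 mm (1.0 is 40 mm), then the opening, from 0 (shut) to 1 (fully open). In form: [[wx, wy, wz, x, y, z, grip], ...]. A call has 1 to 10 rows; each row shifts and turns the commanded pose from where the row before left it, along the tool's axes as they then stand; what a row does not reach is not made up. A row lasts 1/10 s, in which the tool goes at most 50 mm and 8.59 degrees, less where a joint would pass 70% of its speed; a pose out of reach is approached as far as the arm can. A call is refused whole if a number of a shift passes 1 or a number of a turn 1, either way. A call with a gripper value outside its range is refused whole. The fingers move at their own pace and stop on an object; the grip force is fixed at half the most. Time passes only in rows, so rows that do not move let the fingers close. It gives the time, the measured TCP pose, the force, the opening and the grip force at its end, in the units of the state.
- get_obs(): the state, without advancing time (a new reading comes with each control period).
- capture(name): name is "scene" or "side" or "wrist"; returns (picture, depth): 480x640x3 uint8, red, green, blue; 480x640 float32, mm along the optical axis (not along the pixel's ray), 0 where there is no reading.
- camera_info(name): a dict with "mtx" (3x3 intrinsics, pixels), "origin" and "attitude" of the camera in the world. Camera axes: x right, y down, z forward; pixel columns grow to the right and rows downward; lengths in mm; the calibration is good to about 2 mm. A picture is of the moment at which its call begins: read the wrist's pose just before it. camera_info takes no time and is no camera call; for the wrist camera it gives the pose at the moment of the call.
- close_job(): hands the job in; it is judged then, once.
The state is a dict: "time_s": time; "q": joint angles; "joint_vel": joint speeds; "joint_efforts": joint torques, N m; "ee_pos": TCP position; "eef_rot": TCP orientation; "force": force on the tool from outside, world axes, zero at the start; "wrist_torque": the same for the moment, N m; "opening": finger opening in mm; "finger_force": force on a finger pad.
Only numpy, scipy, OpenCV 4.12 (cv2) and the standard library are available. Lean on these libraries where they do the work, as an engineer would, in place of code of your own. Each camera call takes 0.05 s, during which the arm holds its last target. There are 200 camera calls.

## Working session

There is one attempt and no reset: what is moved stays moved. The work goes in short steps, Python scripts to look and compute and a tool call to move; the robot and the scene stay as the last step left them, time stands still between calls to the robot, and variables do not carry over. Pictures are saved under pics/ and viewed, at most 10 in all, crops included, and the job is handed in when it is done.

Besides the shell and the picture viewer there is one more tool, called after "Emit:" as name(argument=value, ...), one argument or row to a line, values as JSON. carry_out: Moves the arm, as the interface text tells. Its arguments: {"type":"object","properties":{"series":{"type":"array"}},"required":["series"]}

```bash
mkdir -p pics; cat > h.py <<'E'
import numpy as np, cv2
from scipy.spatial.transform import Rotation as R
from rig import get_obs, capture, camera_info, close_job
def rot(a):
    a=np.array(a,float)
    return a if a.shape==(3,3) else R.from_quat(np.r_[a[1:],a[0]]).as_matrix()
def snap(n,tag):
    i=camera_info(n); p,d=capture(n); cv2.imwrite(f'pics/{tag}.png',p[:,:,::-1])
    np.savez(f'{tag}.npz',p=p,d=d,K=np.array(i['mtx']),o=np.array(i['origin']),A=rot(i['attitude']))
def load(tag): return np.load(f'{tag}.npz')
def cloud(s):
    v,u=np.mgrid[:480,:640]; r=np.stack([u,v,np.ones_like(u)],-1)@np.linalg.inv(s['K']).T
    return (r*s['d'][...,None])@s['A'].T+s['o']
E
python3 - <<'E'
from h import *
print(camera_info('scene')); print(camera_info('side'))
snap('scene','scene0'); snap('side','side0'); print(get_obs())
E
```

```text
{'mtx': array([[450.15896781,   0.        , 325.80302867],
       [  0.        , 450.15896781, 240.16451883],
       [  0.        ,   0.        ,   1.        ]]), 'origin': array([-526.68236003,  761.10984871,  631.39306733]), 'attitude': array([ 0.2785052 , -0.44613536,  0.71874315, -0.4547597 ])}
{'mtx': array([[480.3221197 ,   0.        , 314.56593237],
       [  0.        , 480.3221197 , 242.3141151 ],
       [  0.        ,   0.        ,   1.        ]]), 'origin': array([ 300.65460591, 1620.95214592,  889.3269422 ]), 'attitude': array([ 0.04238558, -0.05558917,  0.86759396, -0.49233529])}
{'time_s': 0.1, 'q': array([-1.37726722e+00,  1.81455872e-01,  1.60789051e+00, -8.80801782e-06,
        1.35381000e+00, -2.06271652e-01]), 'joint_vel': array([-3.00013393e-03, -2.19428300e-03, -2.46430662e-03,  7.59561092e-04,
        4.09868854e-04,  4.58683886e-05]), 'joint_efforts': array([ 2.71430526e-04, -4.45881200e+01, -3.52237809e+01, -2.89417512e-04,
        4.13343907e-03, -2.64866384e-05]), 'ee_pos': array([ 223.74564972, -529.1679404 ,  241.48880515]), 'eef_rot': array([-7.81878836e-04,  9.80085876e-01,  1.98572566e-01,  6.81548363e-07]), 'force': array([0.2142907 , 0.43558616, 0.13521389]), 'wrist_torque': array([ 0.00893642,  0.03233617, -0.08275721]), 'finger_force': 0.0, 'opening': 85.29955511404758}
```

View pics/scene0.png

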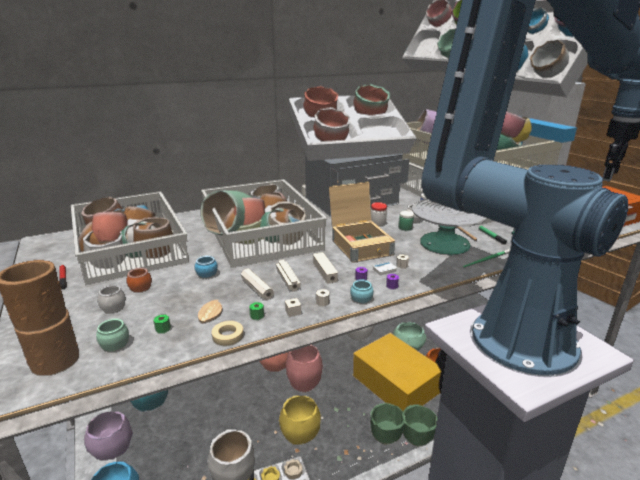

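View pics/side0.png

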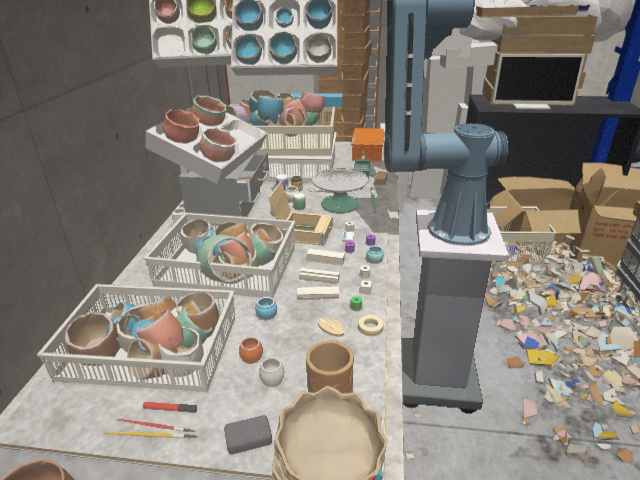

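The scene view shows the three props at about (256,283), (288,275) and (325,266). The open case is at (362,238), the ticket at (385,268) with its sample at (402,261), and the other samples are at (293,306) and (322,297). I'll take an enlarged crop next.

```bash
python3 - <<'E'
from h import *
s=load('scene0'); p=s['p'][:,:,::-1]
cv2.imwrite('pics/c1.png',cv2.resize(p[180:320,230:430],None,fx=4,fy=4,interpolation=cv2.INTER_CUBIC))
c=cloud(s)
for u,v in [(256,283),(288,275),(325,266),(385,268),(402,259),(293,304),(322,295),(335,229),(392,246)]: print((u,v),c[v,u].round(0))
s=load('side0');c=cloud(s)
for u,v in [(325,256),(319,273),(318,292),(349,236),(349,226),(365,269),(365,285)]: print((u,v),c[v,u].round(0))
E
```

```text
(256, 283) [448. 472.  29.]
(288, 275) [450. 382.  29.]
(325, 266) [449. 273.  31.]
(385, 268) [395. 110.  12.]
(402, 259) [394.  54.  28.]
(293, 304) [322. 422.  26.]
(322, 295) [322. 344.  29.]
(335, 229) [623. 151.  49.]
(392, 246) [471.  36.  32.]
(325, 256) [469. 278.  30.]
(319, 273) [476. 380.  30.]
(318, 292) [466. 479.  29.]
(349, 236) [402. 107.  13.]
(349, 226) [406.  54.  25.]
(365, 269) [333. 338.  27.]
(365, 285) [329. 429.  30.]
```

View pics/c1.png

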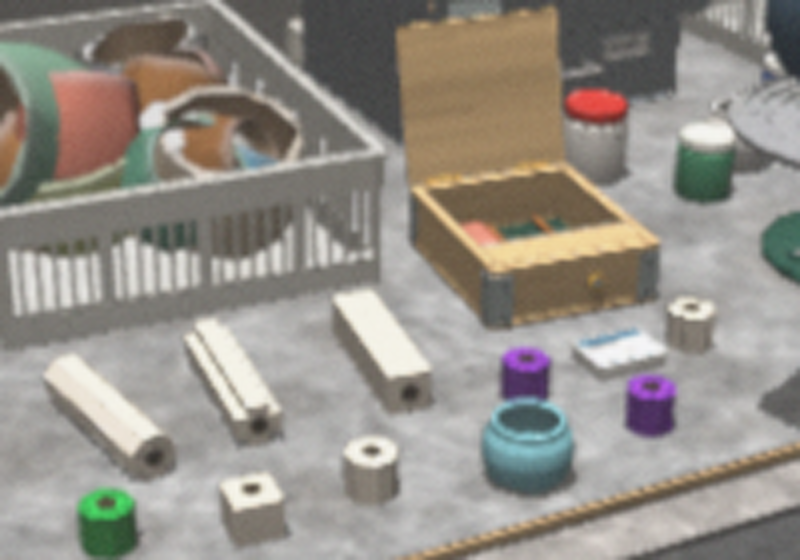

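The samples are the square (293,304), one unclear (322,295), and the ticket's own (402,259), which is octagon or cross and needs a closer look. The props are octagon (256,283), cross (288,275) and square (325,266). Next I measure all the poses and the wrist camera offset.

```bash
cat >> h.py <<'E'
def fit(c,x0,x1,y0,y1,z0,z1):
    m=(c[...,0]>x0)&(c[...,0]<x1)&(c[...,1]>y0)&(c[...,1]<y1)&(c[...,2]>z0)&(c[...,2]<z1)
    P=c[m]; r=cv2.minAreaRect(P[:,:2].astype(np.float32))
    return len(P),np.round(r[0],1),np.round(r[1],1),round(r[2],1),np.median(P[:,2]).round(1)
E
python3 - <<'E'
from h import *
for t in ['scene0','side0']:
    c=cloud(load(t)); print(t)
    for b in [(380,540,430,540,22,40),(380,540,340,425,22,40),(380,540,230,320,22,40),(360,430,80,140,8,20),(430,680,0,180,44,58)]: print(b,*fit(c,*b))
    m=(c[...,2]>60)&(c[...,2]<600)&(c[...,0]>150)&(c[...,0]<900)&(abs(c[...,1])<700)
    P=c[m]; H,_,_=np.histogram2d(P[:,0],P[:,1],bins=[range(150,950,100),range(-700,701,100)],weights=None)
    M=np.zeros(H.shape); np.maximum.at(M,(((P[:,0]-150)//100).astype(int).clip(0,6),((P[:,1]+700)//100).astype(int).clip(0,13)),P[:,2]); print(M.astype(int))
i=camera_info('wrist'); o=get_obs(); T=rot(o['eef_rot']); A=rot(i['attitude'])
print(i['mtx'],'cam in tool',T.T@(np.array(i['origin'])-o['ee_pos']),'\n',(T.T@A).round(3))
E
```

```text
scene0
(380, 540, 430, 540, 22, 40) 289 [467.5 466.4] [129.2  30.9] 8.8 28.6
(380, 540, 340, 425, 22, 40) 232 [473.9 376.2] [ 32.3 127.8] 84.9 29.0
(380, 540, 230, 320, 22, 40) 296 [467.9 265.7] [ 32.9 128.3] 82.3 29.6
(360, 430, 80, 140, 8, 20) 137 [405.7 107.6] [53.8 44.2] 88.2 10.5
(430, 680, 0, 180, 44, 58) 647 [562.1  90.4] [142.  178.7] 84.7 48.8
[[  0 519 533 572 599   0 599 599 474   0   0   0   0   0]
 [  0 510 529 535   0 121   0 599 421   0   0   0   0   0]
 [  0   0   0   0 121 125 124   0   0   0   0   0   0   0]
 [582 264 265 264   0 125 124   0   0   0   0   0   0   0]
 [596 516 368   0   0 123 119 129 112 117 115 114 113   0]
 [599 479   0   0  62 158 158 187 184 147 162 189 112 115]
 [599   0   0 264 330 286 363 356 339 134 159 185 176 139]]
side0
(380, 540, 430, 540, 22, 40) 306 [469.1 468.3] [123.5  32. ] 10.7 30.2
(380, 540, 340, 425, 22, 40) 273 [476.4 377.5] [ 34.1 125.1] 88.0 29.3
(380, 540, 230, 320, 22, 40) 283 [470.4 263.7] [ 44.2 124.4] 82.1 31.6
(360, 430, 80, 140, 8, 20) 93 [407.4 109.6] [56.5 39.1] 88.6 12.9
(430, 680, 0, 180, 44, 58) 414 [561.4  85.9] [152.5 168. ] 85.2 51.1
[[  0   0 528 577 597   0   0 599 506   0   0   0   0   0]
 [ 98   0   0   0   0 120 599 599 443   0   0   0   0   0]
 [100  80  60   0 131 129 129   0   0   0   0   0   0   0]
 [596 269 270 268 132 129 130   0   0   0   0   0   0   0]
 [597 540 376 270 125 127 117 114 114 119 119 119 116   0]
 [599 544 365 308  67 159 162 187 185 146 164 194 117 118]
 [599 568 366 268 330 286 366 368 340 139 163 189 180 142]]
[[412.58146011   0.         316.09377791]
 [  0.         412.58146011 240.71651953]
 [  0.           0.           1.        ]] cam in tool [  74.52790736    0.33811291 -130.88045812] 
 [[ 0.001 -0.956 -0.293]
 [ 1.     0.001  0.   ]
 [ 0.    -0.293  0.956]]
```

Emit:
carry_out(
  series=[
    [0,0,0,0.72,-0.91,0.08,1],
    [0,0,0,0.72,-0.91,0.08,1],
    [0,0,0,0.72,-0.91,0.08,1],
    [0,0,0,0.72,-0.91,0.08,1],
    [0,0,0,0.72,-0.91,0.08,1],
    [0,0,0,0.72,-0.91,0.08,1],
    [0,0,0,0.72,-0.91,0.08,1],
    [0,0,0,0.72,-0.91,0.08,1],
    [0,0,0,0.72,-0.91,0.08,1],
    [0,0,0,0.72,-0.91,0.08,1],
  ],
)

```text
time_s: 1.1
ee_pos: [347.4, -80.4, 210.2]
eef_rot: [0.0, 0.98, 0.198, 0.0]
force: [1.0, -0.1, 0.9]
opening: 85.0
finger_force: 0.0
```

Emit:
carry_out(
  series=[
    [0,0,0,0.72,-0.91,0.08,1],
    [0,0,0,0.72,-0.91,0.08,1],
    [0,0,0,0.72,-0.91,0.08,1],
    [0,0,-1,0,0,0,1],
    [0,0,-1,0,0,0,1],
    [0,0,-1,0,0,0,1],
    [0,0,-1,0,0,0,1],
    [0,0,-1,0,0,0,1],
    [0,0,-1,0,0,0,1],
    [0,0,-1,0,0,0,1],
  ],
)

```text
time_s: 2.1
ee_pos: [384.2, 52.0, 200.4]
eef_rot: [-0.0, 0.874, 0.486, -0.0]
force: [0.6, 1.1, -0.1]
opening: 85.6
finger_force: 0.0
```

Emit:
carry_out(
  series=[
    [0,0,-1,0,0,0,1],
    [0,0,-1,0,0,0,1],
    [0,0,-1,0,0,0,1],
    [0,0,-1,0,0,0,1],
    [0,0,-1,0,0,0,1],
    [0,0,-1,0,0,0,1],
    [0,0,-1,0,0,0,1],
    [0,0,-1,0,0,0,1],
    [0,0,-1,0,0,0,1],
    [0,0,-1,0,0,0,1],
  ],
)

```text
time_s: 3.1
ee_pos: [384.2, 52.0, 200.4]
eef_rot: [-0.0, 0.587, 0.81, -0.0]
force: [-0.7, -0.3, 0.6]
opening: 85.4
finger_force: 0.0
```

Emit:
carry_out(
  series=[
    [0,0,-1,0,0,0,1],
    [0,0,-1,0,0,0,1],
    [0,0,-1,0,0,0,1],
    [0,0,-1,0,0,0,1],
    [0,0,-1,0,0,0,1],
    [0,0,-1,0,0,0,1],
    [0,0,-1,0,0,0,1],
    [0,0,-1,0,0,0,1],
    [0,0,-1,0,0,0,1],
    [0,0,-1,0,0,0,1],
  ],
)

```text
time_s: 4.1
ee_pos: [384.2, 52.0, 200.4]
eef_rot: [-0.0, 0.19, 0.982, -0.0]
force: [1.3, -0.3, 0.1]
opening: 85.0
finger_force: 0.0
```

```bash
python3 - <<'E'
from h import *
o=get_obs(); print(o['time_s'],o['ee_pos'],o['q'],rot(o['eef_rot']).round(3))
snap('wrist','w1')
E
```

```text
4.1 [384.21587833  52.00274423 200.40401599] [-1.74175056e-01 -2.24064706e-01  2.09189415e+00 -3.71245031e-06
  1.27437576e+00 -1.36296791e+00] [[-0.928  0.373 -0.001]
 [ 0.373  0.928  0.   ]
 [ 0.001 -0.    -1.   ]]
```

View pics/w1.png

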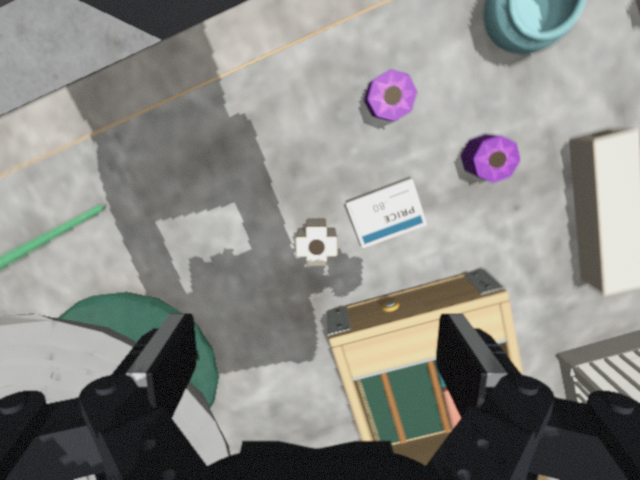

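The sample by the ticket, at (316,246), is plainly a cross, so I pack prop_cross at about (475,377). First I look at the case from above.

Emit:
carry_out(
  series=[
    [0,0,0,-0.76,0.56,-0.56,1],
    [0,0,0,-0.76,0.56,-0.56,1],
    [0,0,0,-0.76,0.56,-0.56,1],
    [0,0,0,-0.76,0.56,-0.56,1],
    [0,0,-0.85,0,0,0,1],
    [0,0,-0.85,0,0,0,1],
    [0,0,-0.85,0,0,0,1],
    [0,0,-0.85,0,0,0,1],
    [0,0,0,0,0,0,1],
  ],
)

```text
time_s: 5.05
ee_pos: [530.7, 89.3, 289.8]
eef_rot: [-0.0, 0.045, 0.999, 0.0]
force: [0.2, -0.8, -1.0]
opening: 85.4
finger_force: 0.0
```

```bash
python3 - <<'E'
from h import *
o=get_obs(); print(o['time_s'],o['ee_pos'],rot(o['eef_rot']).round(3))
snap('wrist','w2'); c=cloud(load('w2'))
print(fit(c,430,680,0,180,44,58))
E
```

```text
5.05 [530.67007258  89.27508094 289.81956948] [[-0.996  0.09  -0.001]
 [ 0.09   0.996  0.   ]
 [ 0.001 -0.    -1.   ]]
(11468, array([560. ,  87.6]), array([139.5, 165.4]), 84.5, np.float64(50.3))
```

View pics/w2.png

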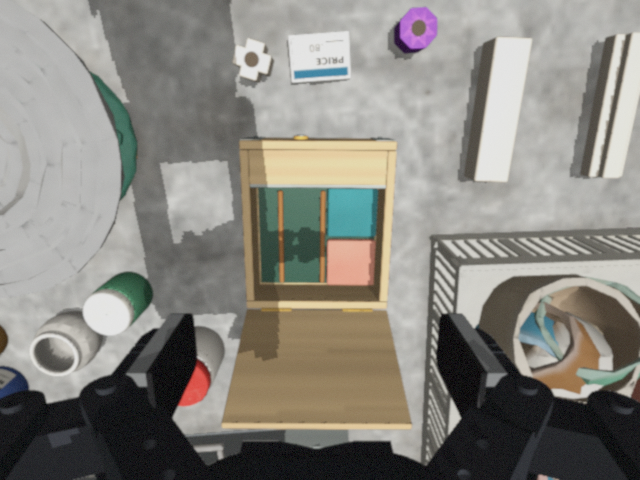

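```bash
python3 - <<'E'
from h import *
s=load('w2'); c=cloud(s)
r=c[(c[...,0]>430)&(c[...,0]<640)&(c[...,1]>0)&(c[...,1]<180)&(c[...,2]>46)&(c[...,2]<53)]
for yaw in [-4.5,-5,-5.5,-6]:
    a=np.deg2rad(yaw); ex=np.array([np.cos(a),np.sin(a)]); ey=np.array([-ex[1],ex[0]])
    u=r[:,:2]@ex; v=r[:,:2]@ey; print(yaw,np.percentile(u,[.3,1,99,99.7]).round(1),np.percentile(v,[.3,1,99,99.7]).round(1))
# edge straightness
a=np.deg2rad(-5.25); ex=np.array([np.cos(a),np.sin(a)]); ey=np.array([-ex[1],ex[0]])
u=r[:,:2]@ex; v=r[:,:2]@ey
for lo,hi in [(475,500),(500,530),(530,560),(560,590),(590,610)]:
    m=(u>lo)&(u<hi); print(lo,v[m].min().round(1),v[m].max().round(1), np.percentile(v[m],[1,99]).round(1))
for lo,hi in [(75,100),(100,130),(130,160),(160,190),(190,215)]:
    m=(v>lo)&(v<hi); print(lo,np.percentile(u[m],[.5,99.5]).round(1))
p=s['p'].astype(int); U=(c[...,:2]@ex); V=(c[...,:2]@ey)
o=(p[...,0]>120)&(p[...,0]-p[...,2]>60)&(c[...,2]<25)&(c[...,2]>5)&(U>500)&(U<600)&(V>80)&(V<200)&(p[...,1]<p[...,0]-35)
print('orange',o.sum(),np.histogram(V[o],bins=np.arange(80,170,4)))
l=c[(c[...,2]>75)&(c[...,2]<170)&(c[...,0]>620)&(c[...,0]<720)&(c[...,1]>30)&(c[...,1]<140)]
lu=l[:,:2]@ex; k=np.polyfit(l[:,2],lu,1); print('lid du/dz',k,np.degrees(np.arctan(k[0])),len(l), l[:,2].max())
print('prop cross',fit(c,380,540,340,425,22,40))
E
```

```text
-4.5 [468.5 469.2 629.9 631.3] [ 61.8  62.6 200.3 201. ]
-5 [467.7 468.4 629.  630.3] [ 66.9  67.5 204.9 205.5]
-5.5 [466.7 467.  628.1 629.4] [ 71.8  72.2 209.6 210.1]
-6 [465.3 465.8 627.2 628.3] [ 76.3  77.  214.3 215. ]
475 69.2 208.5 [ 70.9 206.6]
500 69.1 208.2 [ 69.9 207.3]
530 69.2 208.1 [ 69.4 207.7]
560 68.7 208.0 [ 69.3 207.4]
590 68.8 208.0 [ 69.1 207.6]
75 [467.2 629.7]
100 [467.2 630. ]
130 [467.2 629.5]
160 [467.8 626.7]
190 [467.8 623.8]
orange 1823 (array([  0,   0,   0,   0,  61, 187,   0,   0,   0,   0,   0,   0,   0,
         0,   0, 141, 104, 100, 103, 105, 110, 113]), array([ 80,  84,  88,  92,  96, 100, 104, 108, 112, 116, 120, 124, 128,
       132, 136, 140, 144, 148, 152, 156, 160, 164, 168]))
lid du/dz [2.42478245e-01 6.16992845e+02] 13.629917195293656 12284 169.99803202215784
prop cross (4583, array([475.8, 372.6]), array([ 33.5, 124.7]), 85.3, np.float64(29.9))
```

The case is at about (558.8, 87.8) with yaw −5.4°, and the lid stands at about 1.81 rad. In the w2 view the cross prop is at (607,105), partly cut off, so I move over it to measure it properly.

Emit:
carry_out(
  series=[
    [0,0,0.05,0.36,0.99,0.32,1],
    [0,0,0,0.36,0.99,0.32,1],
    [0,0,0,0.36,0.99,0.32,1],
    [0,0,0,0.36,0.99,0.32,1],
    [0,0,0,0.36,0.99,0.32,1],
    [0,0,0,0.36,0.99,0.32,1],
    [0,0,0,0.36,0.99,0.32,1],
    [0,0,0,0,0,0,1],
    [0,0,0,0,0,0,1],
  ],
)

```text
time_s: 6.0
ee_pos: [455.3, 375.2, 199.9]
eef_rot: [-0.001, 0.046, 0.999, -0.001]
force: [-0.4, -0.2, 0.5]
opening: 85.4
finger_force: 0.0
```

```bash
python3 - <<'E'
from h import *
o=get_obs(); print(o['time_s'],o['ee_pos'],rot(o['eef_rot']).round(4))
snap('wrist','w3'); c=cloud(load('w3'))
print(fit(c,380,560,330,420,28,36)); print(fit(c,380,560,330,420,18,28)); print(fit(c,380,560,330,420,18,36))
q=c[(c[...,0]>470)&(c[...,0]<480)&(c[...,1]>335)&(c[...,1]<420)&(c[...,2]>28)][:,1]; print(q.min(),q.max())
E
```

```text
6.0 [455.29485456 375.18575357 199.93602727] [[-0.9957  0.0928 -0.0012]
 [ 0.0928  0.9957 -0.001 ]
 [ 0.0011 -0.0011 -1.    ]]
(3299, array([475.5, 373.2]), array([ 16. , 124.8]), 85.2, np.float64(31.3))
(3035, array([475.2, 373.5]), array([ 32., 125.]), 84.9, np.float64(23.3))
(6334, array([475.3, 373.5]), array([ 32. , 125.2]), 84.9, np.float64(30.0))
365.447386947197 417.08736314844543
```

View pics/w3.png

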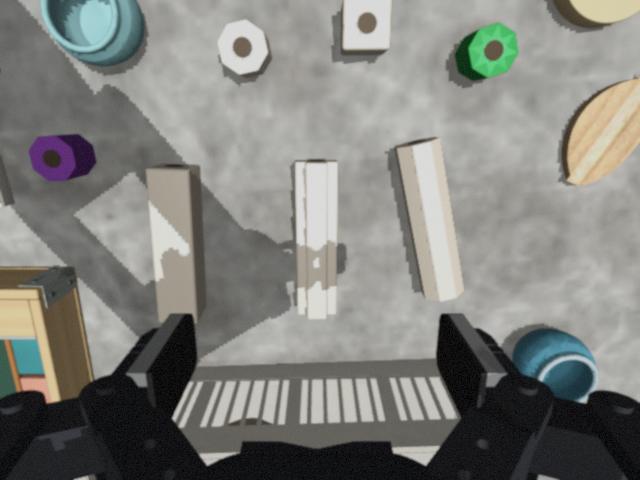

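The view confirms the cross prop, centred near (316,240) in w3, at (475.3, 373.4) with yaw −5°. I go down and grip.

Emit:
carry_out(
  series=[
    [0,0,0,-0.15,0,0.9,0.75],
    [0,0,0,-0.15,0,0.9,0.75],
    [0,0,0,-0.15,0,0.9,0.75],
    [0,0,0,-0.15,0,0.9,0.75],
    [0,0,0,-0.15,0,0.5,0.75],
    [0,0,0,0,0,0.2,0.75],
    [0,0,0,0,0,0.2,0.75],
    [0,0,0,0,0,0,0.75],
    [0,0,0,0,0,0,0],
    [0,0,0,0,0,0,0],
  ],
)

```text
time_s: 7.05
ee_pos: [486.8, 372.3, 22.2]
eef_rot: [0.001, 0.047, 0.999, 0.001]
force: [0.0, -0.3, -0.6]
opening: 35.6
finger_force: 0.0
```

Emit:
carry_out(
  series=[
    [0,0,0,0,0,0,0],
    [0,0,0,0,0,0,0],
    [0,0,0,0,0,0,0],
    [0,0,0,0,0,0,0],
    [0,0,0,0,0,0,0],
  ],
)

```text
time_s: 7.55
ee_pos: [487.0, 372.5, 22.4]
eef_rot: [0.001, 0.047, 0.999, 0.001]
force: [-0.5, -0.6, 7.0]
opening: 30.3
finger_force: 60.3
```

```bash
cat >> h.py <<'E'
YAW=np.deg2rad(-5.4); CO=np.array([558.8,87.8,0.]); CR=R.from_euler('z',YAW).as_matrix()
S,N,Y=74.2,22.4,-16.
def pose(th,a,b,S=S,N=N,Y=Y):
    t=np.deg2rad(th); p=np.array([a+S*np.cos(t)-N*np.sin(t),Y,b+S*np.sin(t)+N*np.cos(t)])
    M=np.array([[-np.cos(t),0,np.sin(t)],[0,1,0],[-np.sin(t),0,-np.cos(t)]])
    return CO+CR@p, CR@M
def cur():
    o=get_obs(); print(o['time_s'],o['ee_pos'].round(1),'F',o['force'].round(1),'open',round(o['opening'],1)); return o['ee_pos'],rot(o['eef_rot'])
def plan(P0,R0,wps):
    for (P1,R1,n) in wps:
        rv=R.from_matrix(R0.T@R1).as_rotvec()
        out=[]
        p,r=P0,R0
        for k in range(1,n+1):
            rk=R0@R.from_rotvec(rv*k/n).as_matrix(); pk=P0+(P1-P0)*k/n
            out.append(np.r_[np.degrees(rv)/n/5, r.T@(pk-p)/40]); p,r=pk,rk
        print('n',n,'to',P1.round(1)); print(np.array(out).round(2)); P0,R0=P1,R1
E
python3 - <<'E'
from h import *
P,Q=cur(); h=pose(35,-20,80)
up=P+[0,0,200]
plan(P,Q,[(up,Q,5),(h[0]+[0,0,90],h[1],8),(h[0],h[1],4)])
E
```

```text
7.55 [487.  372.5  22.4] F [-0.5 -0.6  7. ] open 30.3
n 5 to [487.  372.5 222.4]
[[ 0.  0.  0. -0.  0. -1.]
 [ 0.  0.  0. -0.  0. -1.]
 [ 0.  0.  0. -0.  0. -1.]
 [ 0.  0.  0. -0.  0. -1.]
 [ 0.  0.  0. -0.  0. -1.]]
n 8 to [585.1  69.2 230.9]
[[ 0.   -0.87  0.   -0.39 -0.91 -0.03]
 [ 0.   -0.87  0.   -0.39 -0.91  0.  ]
 [ 0.   -0.87  0.   -0.39 -0.91  0.03]
 [ 0.   -0.87  0.   -0.39 -0.91  0.06]
 [ 0.   -0.87  0.   -0.38 -0.91  0.09]
 [ 0.   -0.87  0.   -0.38 -0.91  0.12]
 [ 0.   -0.87  0.   -0.37 -0.91  0.15]
 [ 0.   -0.87  0.   -0.35 -0.91  0.18]]
n 4 to [585.1  69.2 140.9]
[[0.   0.   0.   0.32 0.   0.46]
 [0.   0.   0.   0.32 0.   0.46]
 [0.   0.   0.   0.32 0.   0.46]
 [0.   0.   0.   0.32 0.   0.46]]
```

Emit:
carry_out(
  series=[
    [0,0,0,0,0,-0.2,0],
    [0,0,0,0,0,-0.6,0],
    [0,0,0,0,0,-1,0],
    [0,0,0,0,0,-1,0],
    [0,0,0,0,0,-1,0],
    [0,0,0,0,0,-1,0],
    [0,0,0,0,0,-0.2,0],
    [0,0,0,0,0,0,0],
  ],
)

```text
time_s: 8.35
ee_pos: [486.7, 372.2, 222.7]
eef_rot: [0.002, 0.047, 0.999, 0.001]
force: [-0.8, 0.4, -1.8]
opening: 30.6
finger_force: 59.8
```

Emit:
carry_out(
  series=[
    [0,-0.87,0,-0.39,-0.91,-0.03,0],
    [0,-0.87,0,-0.39,-0.91,0,0],
    [0,-0.87,0,-0.39,-0.91,0.03,0],
    [0,-0.87,0,-0.39,-0.91,0.06,0],
    [0,-0.87,0,-0.38,-0.91,0.09,0],
    [0,-0.87,0,-0.38,-0.91,0.12,0],
    [0,-0.87,0,-0.37,-0.91,0.15,0],
    [0,-0.87,0,-0.35,-0.91,0.18,0],
    [0,0,0,0,0,0,0],
    [0,0,0,0,0,0,0],
  ],
)

```text
time_s: 9.35
ee_pos: [582.1, 69.2, 226.6]
eef_rot: [0.296, 0.046, 0.954, -0.014]
force: [0.8, 0.6, -1.5]
opening: 30.3
finger_force: 60.2
```

```bash
python3 - <<'E'
from h import *
P,Q=cur(); h=pose(35,-20,80); print(Q.round(3),h[1].round(3),h[0])
snap('wrist','w4'); snap('scene','s4')
a=load('w4')['p'][:,:,::-1]; b=load('s4')['p'][120:300,250:490,::-1]
cv2.imwrite('pics/j4.png',np.hstack([cv2.resize(a,(400,300)),cv2.resize(b,(400,300),interpolation=cv2.INTER_CUBIC)]))
E
```

```text
9.35 [582.1  69.2 226.6] F [ 0.8  0.6 -1.5] open 30.3
[[-0.821  0.096  0.563]
 [ 0.079  0.995 -0.054]
 [-0.566  0.    -0.824]] [[-0.816  0.094  0.571]
 [ 0.077  0.996 -0.054]
 [-0.574  0.    -0.819]] [585.10326899  69.24228392 140.90837737]
```

View pics/j4.png

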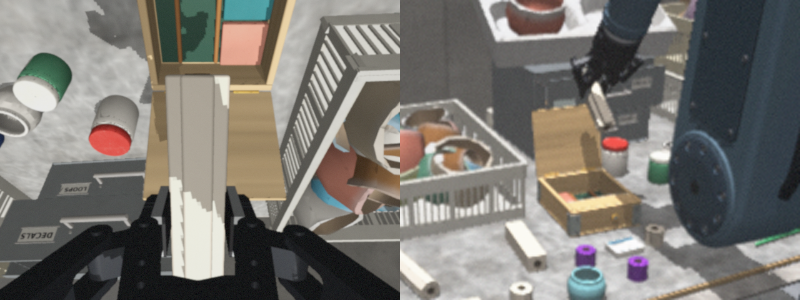

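The prop is held firmly. Next I measure how it lies in the hand from the wrist depth.

```bash
python3 - <<'E'
from h import *
P,Q=cur(); c=cloud(load('w4')); t=(c-P)@Q
m=(abs(t[...,1])<20)&(t[...,2]>-25)&(t[...,2]<25)&(t[...,0]>25)&(t[...,0]<120)
q=t[m]; print(len(q),np.percentile(q[:,0],[50,99,99.8]),np.percentile(q[:,1],[1,99]))
l=q[abs(q[:,1])<6]; k=np.polyfit(l[:,0],l[:,2],1); print('top z=',k,'pitch',np.degrees(np.arctan(k[0])),'z at 0,74',np.polyval(k,[0,74]))
for lo in (30,45,60): 
    mm=(q[:,0]>lo)&(q[:,0]<lo+13); print(lo,np.percentile(q[mm,1],[1,99]))
plan(P,Q,[pose(35,-20,60)+(4,),pose(35,-20,14)+(3,)])
E
```

```text
9.45 [583.2  70.8 228.2] F [-0.3 -0.1 -1.5] open 30.4
15938 [52.69528054 75.45956067 75.92098553] [-17.43718484  13.61341189]
top z= [ 8.68392778e-03 -8.92286939e+00] pitch 0.4975399051439074 z at 0,74 [-8.92286939 -8.28025874]
30 [-17.45947923  13.62236441]
45 [-17.44428265  13.63740437]
60 [-17.42866031  13.59616728]
n 4 to [585.1  69.2 120.9]
[[ 0.   -0.02  0.    0.37 -0.01  0.56]
 [ 0.   -0.02  0.    0.37 -0.01  0.56]
 [ 0.   -0.02  0.    0.37 -0.01  0.56]
 [ 0.   -0.02  0.    0.37 -0.01  0.56]]
n 3 to [585.1  69.2  74.9]
[[0.   0.   0.   0.22 0.   0.31]
 [0.   0.   0.   0.22 0.   0.31]
 [0.   0.   0.   0.22 0.   0.31]]
```

Emit:
carry_out(
  series=[
    [0,0,0,0.37,-0.01,0.56,0],
    [0,0,0,0.37,-0.01,0.56,0],
    [0,0,0,0.37,-0.01,0.56,0],
    [0,0,0,0.37,-0.01,0.56,0],
    [0,0,0,0,0,0,0],
    [0,0,0,0,0,0,0],
    [0,0,0,0,0,0,0],
  ],
)

```text
time_s: 10.15
ee_pos: [587.6, 69.0, 124.2]
eef_rot: [0.3, 0.044, 0.953, -0.014]
force: [0.5, -0.7, -1.0]
opening: 30.3
finger_force: 60.2
```

```bash
python3 - <<'E'
from h import *
P,Q=cur(); print('err tool',Q.T@(pose(35,-20,60)[0]-P)); snap('wrist','w5'); c=cloud(load('w5'))
d=(c-CO)@CR
# strip edge/rim check in case frame
m=(abs(d[...,2]-50)<4)&(abs(d[...,1])<80)&(d[...,0]>-95)&(d[...,0]<85)
q=d[m]; f=q[abs(q[:,1])<55]; f=f[f[:,0]<0]
print('front u',np.percentile(f[:,0],[.5,99.5]),'v',np.percentile(q[:,1],[.3,99.7]),'z',np.median(f[:,2]))
t=(c-P)@Q; m=(abs(t[...,1])<20)&(t[...,2]>-25)&(t[...,2]<25)&(t[...,0]>25)&(t[...,0]<120); q=t[m]; l=q[abs(q[:,1])<6]; k=np.polyfit(l[:,0],l[:,2],1)
print('prop S',np.percentile(l[:,0],99.7),'pitch',np.degrees(np.arctan(k[0])),'top',np.polyval(k,0),'y',np.percentile(q[:,1],[1,99]))
o=(c[...,2]<20); x=d[(abs(d[...,2]-13)<3)&(d[...,0]>-30)&(d[...,0]<60)&(d[...,1]>-60)&(d[...,1]<9)]
print(np.histogram(x[:,1],bins=np.arange(-60,10,3)))
P,Q=cur(); plan(P,Q,[pose(35,-20,14)+(4,)])
E
```

```text
10.15 [587.6  69.  124.2] F [ 0.5 -0.7 -1. ] open 30.3
err tool [3.92194038 0.06419021 1.28881629]
front u [-51.7100796 -40.1526574] v [-69.37693609  68.57322862] z 50.38489084206219
prop S 109.38679237553552 pitch 19.09043456287707 top -25.644857951609183 y [-18.20877862  18.22013082]
(array([  0,   0,   0,   0,   0,   0, 197, 549, 135,   0,   0,   0,   0,
         0,   0,   0,   0,   0,   0,   0,  79, 551, 244]), array([-60, -57, -54, -51, -48, -45, -42, -39, -36, -33, -30, -27, -24,
       -21, -18, -15, -12,  -9,  -6,  -3,   0,   3,   6,   9]))
10.2 [587.7  68.8 124.5] F [ 0.5  0.1 -2.2] open 30.4
n 4 to [585.1  69.2  74.9]
[[ 0.   -0.    0.    0.19  0.    0.24]
 [ 0.   -0.    0.    0.19  0.    0.24]
 [ 0.   -0.    0.    0.19  0.    0.24]
 [ 0.   -0.    0.    0.19  0.    0.24]]
```

Emit:
carry_out(
  series=[
    [0,0,0,0.19,0,0.24,0],
    [0,0,0,0.19,0,0.24,0],
    [0,0,0,0.19,0,0.24,0],
    [0,0,0,0.19,0,0.24,0],
    [0,0,0,0,0,0,0],
    [0,0,0,0,0,0,0],
  ],
)

```text
time_s: 10.8
ee_pos: [584.1, 68.6, 74.8]
eef_rot: [0.3, 0.044, 0.953, -0.014]
force: [0.7, -0.0, -1.9]
opening: 30.6
finger_force: 60.2
```

```bash
python3 - <<'E'
from h import *
P,Q=cur(); print('err tool',Q.T@(pose(35,-20,14)[0]-P), 'rot err',np.degrees(R.from_matrix(Q.T@pose(35,-20,14)[1]).as_rotvec()))
snap('wrist','w6'); snap('side','sd6')
a=load('w6')['p'][:,:,::-1]; b=load('sd6')['p'][150:260,240:386,::-1]
cv2.imwrite('pics/j6.png',np.hstack([cv2.resize(a,(400,300)),cv2.resize(b,(400,300),interpolation=cv2.INTER_CUBIC)]))
plan(P,Q,[pose(30,-32,9)+(4,),pose(25,-44,7.5)+(4,)])
E
```

```text
10.8 [584.1  68.6  74.8] F [ 0.7 -0.  -1.9] open 30.6
err tool [-0.82341153  0.70525564  0.4098032 ] rot err [ 0.03855644 -0.10088091  0.05040412]
n 4 to [578.3  69.9  65.5]
[[0.   0.24 0.   0.06 0.   0.03]
 [0.   0.24 0.   0.06 0.   0.03]
 [0.   0.24 0.   0.06 0.   0.03]
 [0.   0.24 0.   0.06 0.   0.03]]
n 4 to [571.   70.6  59.2]
[[-0.    0.25 -0.    0.06 -0.    0.01]
 [-0.    0.25 -0.    0.06 -0.    0.01]
 [-0.    0.25 -0.    0.06 -0.    0.01]
 [-0.    0.25 -0.    0.06 -0.    0.02]]
```

View pics/j6.png

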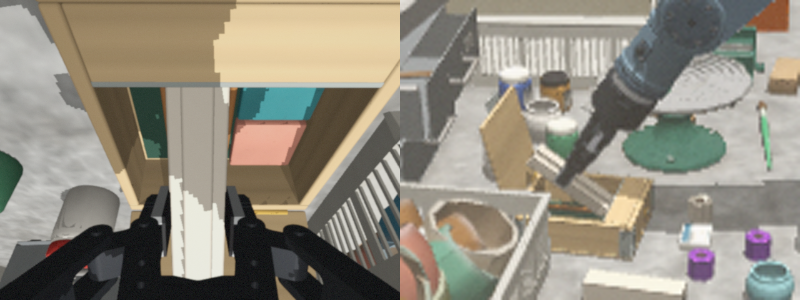

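The near end is at the strip's back edge, at (197,88) in the left half of j6, and sits within the lane. I tuck it in.

Emit:
carry_out(
  series=[
    [0,0.24,0,0.06,0,0.03,0],
    [0,0.24,0,0.06,0,0.03,0],
    [0,0.24,0,0.06,0,0.03,0],
    [0,0.24,0,0.06,0,0.03,0],
    [0,0,0,0,0,0,0],
    [0,0,0,0,0,0,0],
  ],
)

```text
time_s: 11.5
ee_pos: [578.8, 69.0, 64.9]
eef_rot: [0.259, 0.045, 0.965, -0.012]
force: [4.0, -0.2, 0.3]
opening: 30.3
finger_force: 60.2
```

Emit:
carry_out(
  series=[
    [0,0.25,0,0.06,0,0.01,0],
    [0,0.25,0,0.06,0,0.01,0],
    [0,0.25,0,0.06,0,0.01,0],
    [0,0.25,0,0.06,0,0.02,0],
    [0,0,0,0,0,0,0],
    [0,0,0,0,0,0,0],
  ],
)

```text
time_s: 12.1
ee_pos: [571.5, 69.7, 58.6]
eef_rot: [0.217, 0.046, 0.975, -0.01]
force: [6.3, -0.0, -1.0]
opening: 30.6
finger_force: 60.1
```

```bash
python3 - <<'E'
from h import *
P,Q=cur(); print('err tool',Q.T@(pose(25,-44,7.5)[0]-P), 'rot err',np.degrees(R.from_matrix(Q.T@pose(25,-44,7.5)[1]).as_rotvec()))
plan(P,Q,[pose(20,-47.5,7.5)+(4,),pose(15,-50.5,7.5)+(4,),pose(10,-52.8,7.5)+(4,),pose(5,-54,7.5)+(4,),pose(0,-54,7)+(4,)])
E
```

```text
12.1 [571.5  69.7  58.6] F [ 6.3 -0.  -1. ] open 30.6
err tool [ 0.28908192  0.85342831 -0.71137232] rot err [0.02637537 0.07787473 0.03890986]
n 4 to [571.8  70.5  53.9]
[[0.   0.25 0.   0.01 0.01 0.03]
 [0.   0.25 0.   0.01 0.01 0.03]
 [0.   0.25 0.   0.01 0.01 0.03]
 [0.   0.25 0.   0.01 0.01 0.03]]
n 4 to [572.6  70.4  48.3]
[[-0.    0.25 -0.    0.01 -0.    0.03]
 [-0.    0.25 -0.    0.01  0.    0.03]
 [-0.    0.25 -0.    0.01 -0.    0.03]
 [-0.    0.25 -0.    0.   -0.    0.03]]
n 4 to [573.6  70.3  42.4]
[[-0.    0.25  0.    0.    0.    0.04]
 [-0.    0.25  0.    0.   -0.    0.04]
 [-0.    0.25  0.    0.   -0.    0.04]
 [-0.    0.25  0.    0.    0.    0.04]]
n 4 to [575.2  70.2  36.3]
[[ 0.    0.25 -0.   -0.   -0.    0.04]
 [ 0.    0.25 -0.   -0.   -0.    0.04]
 [ 0.    0.25 -0.   -0.    0.    0.04]
 [ 0.    0.25 -0.   -0.01 -0.    0.04]]
n 4 to [577.4  70.   29.4]
[[-0.    0.25  0.   -0.01 -0.    0.04]
 [-0.    0.25  0.   -0.01 -0.    0.04]
 [-0.    0.25  0.   -0.01  0.    0.04]
 [-0.    0.25  0.   -0.01 -0.    0.04]]
```

Emit:
carry_out(
  series=[
    [0,0.25,0,0.01,0.01,0.03,0],
    [0,0.25,0,0.01,0.01,0.03,0],
    [0,0.25,0,0.01,0,0.03,0],
    [0,0.25,0,0.01,0,0.03,0],
    [0,0.25,0,0.01,0,0.03,0],
    [0,0.25,0,0.01,0,0.03,0],
    [0,0.25,0,0.01,0,0.03,0],
    [0,0.25,0,0,0,0.03,0],
    [0,0,0,0,0,0,0],
    [0,0,0,0,0,0,0],
  ],
)

```text
time_s: 13.1
ee_pos: [571.7, 70.1, 47.7]
eef_rot: [0.13, 0.046, 0.99, -0.006]
force: [7.2, -1.7, -4.9]
opening: 30.5
finger_force: 60.0
```

```bash
python3 - <<'E'
from h import *
P,Q=cur(); w=pose(15,-50.5,7.5); print('err tool',Q.T@(w[0]-P), 'rot err',np.degrees(R.from_matrix(Q.T@w[1]).as_rotvec()))
plan(P,Q,[pose(10,-52.8,7.5)+(4,)])
E
```

```text
13.1 [571.7  70.1  47.7] F [ 7.2 -1.7 -4.9] open 30.5
err tool [-1.03284292  0.37716592 -0.40551561] rot err [-0.00778979 -0.00582933  0.0645783 ]
n 4 to [573.6  70.3  42.4]
[[-0.    0.25  0.   -0.    0.    0.03]
 [-0.    0.25  0.   -0.    0.    0.03]
 [-0.    0.25  0.   -0.    0.    0.03]
 [-0.    0.25  0.   -0.01  0.    0.03]]
```

Emit:
carry_out(
  series=[
    [0,0.25,0,0,0,0.03,0],
    [0,0.25,0,-0.01,0,0.03,0],
    [0,0.25,0,0,0,0.03,0],
    [0,0.25,0,-0.01,0,0.03,0],
    [0,0,0,0,0,0,0],
  ],
)

```text
time_s: 13.6
ee_pos: [573.9, 70.1, 43.2]
eef_rot: [0.087, 0.047, 0.995, -0.004]
force: [7.1, -0.8, -4.4]
opening: 30.6
finger_force: 60.0
```

Emit:
carry_out(
  series=[
    [0,0.25,0,0,0,0.04,0],
    [0,0.25,0,0,0,0.04,0],
    [0,0.25,0,0,0,0.04,0],
    [0,0.25,0,0,0,0.04,0],
    [0,0,0,0,0,0,0],
  ],
)

```text
time_s: 14.1
ee_pos: [574.6, 70.0, 36.6]
eef_rot: [0.043, 0.047, 0.998, -0.002]
force: [7.0, -1.2, -4.2]
opening: 30.5
finger_force: 60.1
```

```bash
python3 - <<'E'
from h import *
P,Q=cur(); w=pose(5,-54,7.5); print('err tool',Q.T@(w[0]-P), 'rot err',np.degrees(R.from_matrix(Q.T@w[1]).as_rotvec()))
plan(P,Q,[pose(0,-54,7)+(4,)])
E
```

```text
14.1 [574.6  70.   36.6] F [ 7.  -1.2 -4.2] open 30.5
err tool [-0.51913433  0.19719391  0.39486534] rot err [ 0.00459214 -0.02650165  0.04065123]
n 4 to [577.4  70.   29.4]
[[ 0.    0.25  0.   -0.01  0.    0.05]
 [ 0.    0.25  0.   -0.01  0.    0.05]
 [ 0.    0.25  0.   -0.02  0.    0.05]
 [ 0.    0.25  0.   -0.02  0.    0.05]]
```

Emit:
carry_out(
  series=[
    [0,0.25,0,-0.01,0,0.05,0],
    [0,0.25,0,-0.01,0,0.05,0],
    [0,0.25,0,-0.01,0,0.05,0],
    [0,0.25,0,-0.01,0,0.05,0],
    [0,0,0,0,0,0,0],
    [0,0,0,0,0,0,0],
  ],
)

```text
time_s: 14.7
ee_pos: [576.8, 69.8, 29.3]
eef_rot: [0.0, 0.047, 0.999, -0.0]
force: [4.9, -0.8, -1.2]
opening: 30.4
finger_force: 60.7
```

```bash
python3 - <<'E'
from h import *
P,Q=cur(); w=pose(0,-54,6); print('err tool',Q.T@(w[0]-P), 'rot err',np.degrees(R.from_matrix(Q.T@w[1]).as_rotvec()))
E
```

```text
14.7 [576.8  69.8  29.3] F [ 4.9 -0.8 -1.2] open 30.4
err tool [-0.58826003  0.22052182  0.8940297 ] rot err [-0.00548009  0.03308546  0.04694349]
```

Emit:
carry_out(
  series=[
    [0,0,0,0,0,0.02,0],
    [0,0,0,0,0,0.01,0],
    [0,0,0,0,0,0,0],
  ],
)

```text
time_s: 15.0
ee_pos: [576.8, 69.9, 28.5]
eef_rot: [0.001, 0.047, 0.999, -0.0]
force: [5.5, -2.3, 2.0]
opening: 30.2
finger_force: 61.0
```

Emit:
carry_out(
  series=[
    [0,0,0,0,0,0,0.45],
    [0,0,0,0,0,0,0.5],
    [0,0,0,0,0,0,0.53],
    [0,0,0,0,0,0,0.53],
    [0,0,0,0,0,0,0.53],
  ],
)

```text
time_s: 15.5
ee_pos: [575.6, 70.2, 27.7]
eef_rot: [-0.001, 0.047, 0.999, 0.0]
force: [0.1, 0.8, -0.1]
opening: 45.5
finger_force: 0.0
```

Emit:
carry_out(
  series=[
    [0,0,0,0,0,-0.2,0.53],
    [0,0,0,0,0,-0.5,0.53],
    [0,0,0,0,0,-0.9,0.53],
    [0,0,0,0,0,-1,0.53],
    [0,0,0,0.5,0,-1,0.53],
    [0,0,0,0.5,0,-1,0.53],
    [0,0,0,0.5,0,-1,0.53],
    [0,0,0,0,0,0,0.3],
    [0,0,0,0,0,0,0],
  ],
)

```text
time_s: 16.4
ee_pos: [516.7, 75.7, 253.9]
eef_rot: [0.002, 0.047, 0.999, -0.0]
force: [-0.6, 0.7, -0.3]
opening: 17.2
finger_force: 0.0
```

```bash
python3 - <<'E'
from h import *
P,Q=cur(); snap('wrist','w7'); c=cloud(load('w7')); d=(c-CO)@CR
m=(abs(d[...,1]+16)<6)&(d[...,0]>-40)&(d[...,0]<80)&(d[...,2]<46)
q=d[m]; k=np.polyfit(q[:,0],q[:,2],1)
print('top z at -40,70',np.polyval(k,[-40,70]),'x range',np.percentile(q[:,0],[.5,99.5]))
for x in range(-40,75,10):
    z=q[(q[:,0]>x)&(q[:,0]<x+10),2]; print(x,len(z),np.median(z).round(1) if len(z) else '')
b=load('w7')['p'][:,:,::-1]; cv2.imwrite('pics/w7c.png',cv2.resize(b[60:400,170:470],None,fx=1.7,fy=1.7))
E
```

```text
16.4 [516.7  75.7 253.9] F [-0.6  0.7 -0.3] open 17.2
top z at -40,70 [37.25128925 38.0578103 ] x range [-36.69398104  73.06895391]
-40 112 37.6
-30 153 37.5
-20 154 37.7
-10 153 37.5
0 140 37.5
10 133 37.6
20 131 37.5
30 132 37.4
40 125 37.5
50 129 37.4
60 123 37.5
70 97 39.2
```

View pics/w7c.png

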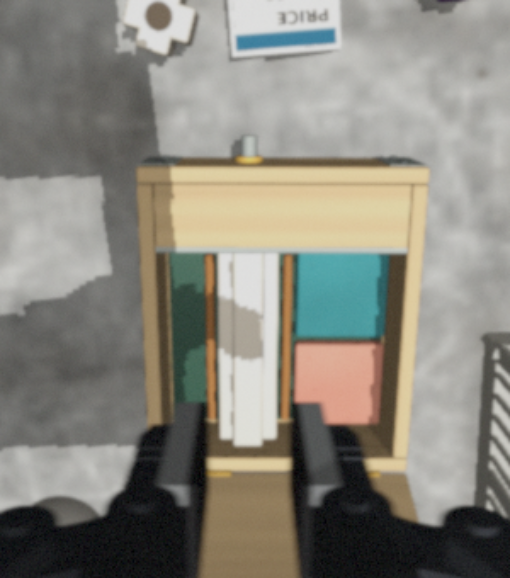

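The prop lies flat in its lane, with its top at z 37.5 and its far end at x 73, held by the plate. Next I check the room behind the lid.

```bash
python3 - <<'E'
from h import *
for t in ['scene0','side0','w2','s4']:
    c=cloud(load(t)); d=(c-CO)@CR
    for x in range(100,260,20):
        m=(d[...,0]>x)&(d[...,0]<x+20)&(abs(d[...,1])<70)&(d[...,2]>2)&(d[...,2]<600)&(load(t)['d']>0); z=d[m]
        if len(z): print(t,x,len(z),np.percentile(z[:,2],[5,50,99]).round(0),'n>200:',(z[:,2]>200).sum())
P,Q=cur()
w=lambda x,y,z:(CO+CR@np.array([x,y,z]),pose(0,0,0)[1])
plan(P,Q,[w(60,0,270)+(3,),w(145,0,225)+(3,)])
E
```

```text
scene0 100 597 [124. 154. 183.] n>200: 0
scene0 120 15 [172. 181. 185.] n>200: 0
scene0 200 252 [145. 173. 196.] n>200: 0
scene0 220 46 [135. 158. 189.] n>200: 0
scene0 240 125 [ 52. 176. 324.] n>200: 50
side0 100 261 [121. 153. 180.] n>200: 0
side0 120 16 [172. 184. 188.] n>200: 0
side0 200 134 [118. 158. 199.] n>200: 1
side0 220 104 [112. 143. 188.] n>200: 0
side0 240 202 [ 47. 124. 209.] n>200: 8
w2 100 10869 [133. 159. 184.] n>200: 0
w2 120 21 [180. 185. 187.] n>200: 0
w2 240 212 [15. 23. 33.] n>200: 0
s4 100 554 [123. 153. 184.] n>200: 0
s4 120 12 [173. 181. 185.] n>200: 0
s4 200 246 [146. 173. 197.] n>200: 0
s4 220 39 [133. 157. 182.] n>200: 0
s4 240 116 [ 49. 172. 324.] n>200: 44
16.45 [516.1  75.7 252.2] F [-0.5 -0.1  0.1] open 9.6
n 3 to [618.5  82.2 270. ]
[[-0.    0.    0.   -0.84  0.13 -0.15]
 [-0.    0.    0.   -0.84  0.13 -0.15]
 [-0.    0.    0.   -0.84  0.13 -0.15]]
n 3 to [703.2  74.2 225. ]
[[ 0.    0.    0.   -0.71 -0.    0.38]
 [ 0.    0.    0.   -0.71  0.    0.38]
 [ 0.    0.    0.   -0.71 -0.    0.38]]
```

Emit:
carry_out(
  series=[
    [0,0,0,-0.84,0.13,-0.15,0],
    [0,0,0,-0.84,0.13,-0.15,0],
    [0,0,0,-0.84,0.13,-0.15,0],
    [0,0,0,-0.7,0,0.2,0],
    [0,0,0,-0.7,0,0.2,0],
    [0,0,0,-0.7,0,0.2,0],
    [0,0,0,0,0,0,0],
    [0,0,0,0,0,0,0],
  ],
)

```text
time_s: 17.25
ee_pos: [700.8, 73.8, 242.7]
eef_rot: [-0.003, 0.047, 0.999, 0.0]
force: [-0.6, 0.1, 0.4]
opening: 0.1
finger_force: 0.0
```

```bash
python3 - <<'E'
from h import *
P,Q=cur(); print((P-CO)@CR)
w=lambda x,y,z:(CO+CR@np.array([x,y,z]),pose(0,0,0)[1])
W=[(146,0,180,3)]
plan(P,Q,[w(*a[:3])+(a[3],) for a in W])
# follow: finger front-bottom corner (x-11, z-11) on the outer face at r
for f,r in [(90,112),(75,112),(60,112),(45,110),(30,108),(15,106),(5,105),(0,105)]:
    t=np.deg2rad(f); print(f,np.round([81-r*np.cos(t)+6*np.sin(t)+11, 51+r*np.sin(t)+6*np.cos(t)+11],1))
E
```

```text
17.25 [700.8  73.8 242.7] F [-0.6  0.1  0.4] open 0.1
[142.72347977  -0.54761746 242.66263599]
n 3 to [704.2  74.1 180. ]
[[-0.   -0.02  0.   -0.03  0.    0.52]
 [-0.   -0.02  0.   -0.03  0.    0.52]
 [-0.   -0.02  0.   -0.03  0.    0.52]]
90 [ 98. 174.]
75 [ 68.8 171.7]
60 [ 41.2 162. ]
45 [ 18.5 144. ]
30 [  1.5 121.2]
15 [-8.8 95.2]
5 [-12.1  77.1]
0 [-13.  68.]
```

Emit:
carry_out(
  series=[
    [0,0,0,-0.03,0,0.55,0],
    [0,0,0,-0.03,0,0.55,0],
    [0,0,0,0,0,0.57,0],
    [0,0,0,0,0,0,0],
    [0,0,0,0.2,0,0,0],
    [0,0,0,0.2,0,0,0],
    [0,0,0,0.2,0,0,0],
    [0,0,0,0.2,0,0,0],
    [0,0,0,0.2,0,0,0],
    [0,0,0,0,0,0,0],
  ],
)

```text
time_s: 18.25
ee_pos: [663.1, 77.8, 179.6]
eef_rot: [-0.0, 0.046, 0.999, 0.0]
force: [-0.2, 0.0, -0.1]
opening: 0.1
finger_force: 0.0
```

```bash
python3 - <<'E'
from h import *
P,Q=cur(); print((P-CO)@CR,np.degrees(R.from_matrix(Q.T@pose(0,0,0)[1]).as_rotvec()))
E
```

```text
18.25 [663.1  77.8 179.6] F [-0.2  0.  -0.1] open 0.1
[ 1.04749779e+02 -1.56733587e-01  1.79560173e+02] [ 0.0005332  -0.04285182  0.07332468]
```

```bash
cat >> h.py <<'E'
def lid(tag):
    s=load(tag); d=(cloud(s)-CO)@CR
    m=(abs(abs(d[...,1])-50)<15)&(d[...,0]>-75)&(d[...,0]<130)&(d[...,2]>54)&(d[...,2]<180)&(s['d']>0)
    q=d[m]; v=np.c_[81-q[:,0],q[:,2]-51]; a=np.degrees(np.arctan2(v[:,1],v[:,0])); r=np.hypot(*v.T)
    k=r>60; print(tag,'lid angle',k.sum(),np.percentile(a[k],[10,50,90]).round(1),'rmax',r.max().round(0))
E
python3 - <<'E'
from h import *
lid('scene0'); snap('scene','s8'); lid('s8'); snap('wrist','w8')
E
```

```text
scene0 lid angle 355 [101.3 103.6 105.8] rmax 126.0
s8 lid angle 348 [89.4 91.4 93.5] rmax 128.0
```

Emit:
carry_out(
  series=[
    [0,0,0,0.3,0,0.06,0],
    [0,0,0,0.3,0,0.07,0],
    [0,0,0,0.3,0,0.07,0],
    [0,0,0,0.23,0,0.08,0],
    [0,0,0,0.23,0,0.08,0],
    [0,0,0,0.23,0,0.08,0],
    [0,0,0,0.19,0,0.15,0],
    [0,0,0,0.19,0,0.15,0],
    [0,0,0,0.19,0,0.15,0],
    [0,0,0,0,0,0,0],
  ],
)

```text
time_s: 19.35
ee_pos: [576.3, 85.8, 142.0]
eef_rot: [-0.002, 0.047, 0.999, 0.0]
force: [0.0, 1.0, 0.6]
opening: -0.2
finger_force: 0.0
```

```bash
python3 - <<'E'
from h import *
P,Q=cur(); print((P-CO)@CR); snap('scene','s9'); lid('s9')
E
```

```text
19.35 [576.3  85.8 142. ] F [0.  1.  0.6] open -0.2
[ 17.60693632  -0.37742484 142.02516816]
s9 lid angle 164 [42.9 43.8 45.1] rmax 131.0
```

As planned, the lid is now near 44°. I keep following it down.

Emit:
carry_out(
  series=[
    [0,0,0,0.14,0,0.18,0],
    [0,0,0,0.14,0,0.18,0],
    [0,0,0,0.14,0,0.18,0],
    [0,0,0,0.09,0,0.22,0],
    [0,0,0,0.09,0,0.22,0],
    [0,0,0,0.09,0,0.22,0],
    [0,0,0,0.03,0,0.14,0],
    [0,0,0,0.03,0,0.14,0],
    [0,0,0,0.03,0,0.14,0],
    [0,0,0,0,0,0,0],
  ],
)

```text
time_s: 20.4
ee_pos: [546.7, 88.5, 77.9]
eef_rot: [-0.001, 0.047, 0.999, 0.0]
force: [0.2, 1.2, -0.2]
opening: -0.1
finger_force: 0.0
```

Emit:
carry_out(
  series=[
    [0,0,0,0.01,0,0.08,0],
    [0,0,0,0.01,0,0.06,0],
    [0,0,0,0,0,0.04,0],
    [0,0,0,0,0,0.02,0],
    [0,0,0,0,0,0,0],
  ],
)

```text
time_s: 20.9
ee_pos: [546.5, 88.5, 70.8]
eef_rot: [0.0, 0.047, 0.999, -0.0]
force: [0.1, -0.4, 0.4]
opening: -0.2
finger_force: 0.1
```

```bash
python3 - <<'E'
from h import *
P,Q=cur(); print((P-CO)@CR)
E
```

```text
20.9 [546.5  88.5  70.8] F [ 0.1 -0.4  0.4] open -0.2
[-12.32188374  -0.44802323  70.79669652]
```

Emit:
carry_out(
  series=[
    [0,0,0,0,0,0.03,0],
    [0,0,0,0,0,0.03,0],
    [0,0,0,0,0,0.03,0],
    [0,0,0,0,0,0,0],
  ],
)

```text
time_s: 21.3
ee_pos: [546.3, 88.5, 68.0]
eef_rot: [-0.0, 0.046, 0.999, -0.0]
force: [-4.9, -0.6, 8.7]
opening: -0.2
finger_force: 4.4
```

Emit:
carry_out(
  series=[
    [0,0,0,0,0,0.01,0],
    [0,0,0,0,0,0.01,0],
    [0,0,0,0,0,0,0],
  ],
)

```text
time_s: 21.6
ee_pos: [546.4, 88.5, 67.9]
eef_rot: [-0.0, 0.046, 0.999, -0.0]
force: [-6.7, -1.2, 14.7]
opening: -0.3
finger_force: 7.5
```

Emit:
carry_out(
  series=[
    [0,0,0,0,0,-0.1,0],
    [0,0,0,0,0,-0.6,0],
    [0,0,0,0,0,-1,0],
    [0,0,0,0,0,-1,0],
    [0,0,0,0.4,0,-1,0],
    [0,0,0,0.4,0,-1,0],
    [0,0,0,0,0,0,0],
    [0,0,0,0,0,0,0],
  ],
)

```text
time_s: 22.4
ee_pos: [514.9, 91.6, 255.6]
eef_rot: [0.001, 0.047, 0.999, -0.0]
force: [-0.1, -0.2, -0.2]
opening: -0.1
finger_force: 0.0
```

```bash
python3 - <<'E'
from h import *
P,Q=cur(); snap('wrist','w9'); snap('scene','s10'); d=(cloud(load('w9'))-CO)@CR
m=(abs(d[...,1])<60)&(d[...,0]>-42)&(d[...,0]<75)&(d[...,2]>40)&(d[...,2]<90); q=d[m]
print('lid plane x,y,1:',np.linalg.lstsq(np.c_[q[:,:2],np.ones(len(q))],q[:,2],rcond=None)[0],len(q))
a=load('w9')['p'][:,:,::-1]; b=load('s10')['p'][180:320,230:430,::-1]
cv2.imwrite('pics/j9.png',np.hstack([cv2.resize(a,(400,300)),cv2.resize(b,(400,300),interpolation=cv2.INTER_CUBIC)]))
E
```

```text
22.4 [514.9  91.6 255.6] F [-0.1 -0.2 -0.2] open -0.1
lid plane x,y,1: [1.11049746e-03 6.01481178e-04 5.64612231e+01] 14842
```

View pics/j9.png

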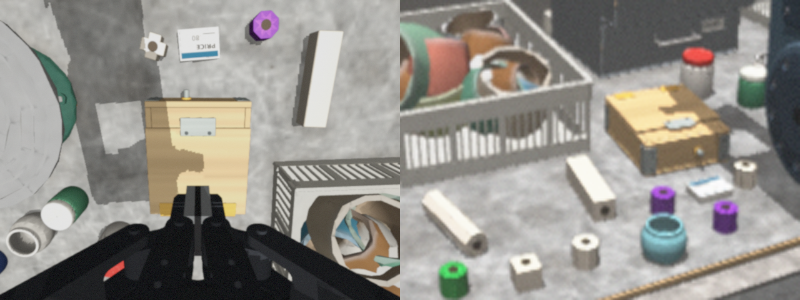

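The lid is shut: its plane is level at z 56.5 with a slope under 0.1°. The other props and the jars are where they were, and the arm is clear, so I hand in.

```bash
python3 -c "from rig import close_job; print(close_job())"
```

```text
the job is handed in; nothing more can be done
None
```

The cross-section prop, matching the sample by the ticket, lies flat in its lane with the near end under the strip against the sprung plate; the lid is fully shut, the other two props are outside the case, and the job is handed in at about 22 s.

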